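# Sort the mixed-up polishing pads back into their dishes

### The job

The diamond polishing pads have been put back in each other's dishes, though one may be right. Change them round so that every pad lies flat, face down, in the dish of its own colour; the white dish is spare, for a pad to wait in. So that no coarse grit gets onto a finer pad, never let two pads touch, and never lay a pad on the gritty bench.

Things in the scene. Friction and masses are not known exactly. Their poses are not given: they have to be found in the camera images.
- pad_green: green hand polishing pad for stone, rigid, about 0.14 kg: a base plate 90 mm (its x) by 55 mm (its y) by 10 mm thick, dark grey with a black diamond face below, and on it a green grip 78 mm (x) by 38 mm (y), rounded, whose flat ribbed top is 35 mm above the face. Origin: centre of the underside (the diamond face); z up out of the grip
- pad_red: red hand polishing pad for stone, rigid, about 0.14 kg: a base plate 90 mm (its x) by 55 mm (its y) by 10 mm thick, dark grey with a black diamond face below, and on it a red grip 78 mm (x) by 38 mm (y), rounded, whose flat ribbed top is 35 mm above the face. Origin: centre of the underside (the diamond face); z up out of the grip
- pad_yellow: yellow hand polishing pad for stone, rigid, about 0.14 kg: a base plate 90 mm (its x) by 55 mm (its y) by 10 mm thick, dark grey with a black diamond face below, and on it a yellow grip 78 mm (x) by 38 mm (y), rounded, whose flat ribbed top is 35 mm above the face. Origin: centre of the underside (the diamond face); z up out of the grip
- pad_blue: blue hand polishing pad for stone, rigid, about 0.14 kg: a base plate 90 mm (its x) by 55 mm (its y) by 10 mm thick, dark grey with a black diamond face below, and on it a blue grip 78 mm (x) by 38 mm (y), rounded, whose flat ribbed top is 35 mm above the face. Origin: centre of the underside (the diamond face); z up out of the grip
- dish_green: green round shallow plastic dish, fixed to the bench: 140 mm across the rim, 13 mm high, wall 3 mm, flat floor 128 mm across lying 5 mm above the bench. Origin: centre of its underside, on the bench, z up
- dish_red: red round shallow plastic dish, fixed to the bench: 140 mm across the rim, 13 mm high, wall 3 mm, flat floor 128 mm across lying 5 mm above the bench. Origin: centre of its underside, on the bench, z up
- dish_yellow: yellow round shallow plastic dish, fixed to the bench: 140 mm across the rim, 13 mm high, wall 3 mm, flat floor 128 mm across lying 5 mm above the bench. Origin: centre of its underside, on the bench, z up
- dish_blue: blue round shallow plastic dish, fixed to the bench: 140 mm across the rim, 13 mm high, wall 3 mm, flat floor 128 mm across lying 5 mm above the bench. Origin: centre of its underside, on the bench, z up
- dish_white: white round shallow plastic dish, fixed to the bench, empty, belonging to no pad: 140 mm across the rim, 13 mm high, wall 3 mm, flat floor 128 mm across lying 5 mm above the bench. Origin: centre of its underside, on the bench, z up
- table: the workbench with its grey carpet-covered top, strewn with stone chips; the top is at z = 0 (the origin of this entry does not matter). Among the dishes lie loose chisels, a mallet, a brush, a rubbing stone and an offcut, none taller than 65 mm; a stone relief 73 mm high, other stones and tools stand along the far edge and sides
There are look-alikes about, which are no part of the job. Leave any orange look-alike of the pad_blue alone.

How it is judged:
By the outcome, as a careful person would: the job done as asked, in the order asked, and still so for the second after the job is handed in, with the robot touching nothing.
It also fails if it takes over 109 s, if anything falls off the work surface, if the arm or the gripper's body presses on something with over 40 N, if the wrist force passes 120 N, or if a joint passes its speed limit or range.

### The arm

A 6-joint arm with a two-finger parallel gripper is mounted at the origin on the work surface. World frame = base frame: x ahead of the robot, y to its left, z up, the work surface at z = 0. Lengths are in mm, angles in rad, forces in N, time in s.
With the tool pointing down it reaches from about 275 to 825 mm from the base axis. Payload 5.2 kg.
Tool frame: the origin (TCP) lies at the very end of the fingers, on their centre line; the grasp point (between the pads) lies 19 mm behind it; z points along the fingers, y is the line along which they close (so a half turn about z gives the same grasp; the last joint's range is limited). The gripper opens to 93 mm and grips with 3 to 60 N. Pads are 15 mm wide; open, the fingers measure 128 mm over their backs; the gripper's body (75 mm by 188 mm) begins 65 mm behind the grasp point.
Start: joints at [-1.32, 0.259, 1.535, -0, 1.348, -0.203], TCP at [241.132, -494.328, 218.653] pointing down, gripper open.
Joint ranges: [-3.14, 3.14], [-0.91, 2.08], [0.19, 2.58], [-1.22, 4.36], [0.22, 2.71], [-3.12, 3.12]. Speed limits (rad/s): [2.57, 2.57, 3.14, 3.14, 3.14, 3.14].

### API

Orientations are given as [roll, pitch, yaw] about the fixed x, y, z axes, in that order (R = Rz(yaw) Ry(pitch) Rx(roll)).
In Python, from bench import robot gives the robot as it stands. The module is installed in compiled form; this text tells all that it offers. Calls block until the motion is done:
- robot.move_ptp(position, orientation): joint-space move of the TCP to a pose.
- robot.move_linear(position, ori=None, speed=150, f_stop=None): straight line of the TCP; ori=None keeps the orientation; speed is the mean speed in mm/s. With f_stop (N) it stops when the force on the tool has changed by that much, and returns True; else False.
- robot.move_j(angles): joint-space move.
- robot.move_gripper(opening): opening from 0.0 (shut) to 1.0 (fully open); the grip force is fixed at half the most; returns when the fingers have stopped.
- robot.sleep(seconds).
- robot.inverse_kinematics(position, orientation): joint angles nearest the present ones, or None.
- robot.get_image(name): name is "scene" or "top" or "wrist"; returns a dict with "img" (400x640x3 uint8, blue, green, red), "fovy" (degrees; the focal length in pixels is half the picture's height over the tangent of half this angle, whatever the lens; pixels are square), "cx", "cy" (the principal point, pixels), "eye" and "orientation" of the camera in the world. Camera axes: x right, y down, z forward; pixel columns grow to the right and rows downward; lengths in mm; the calibration is good to about 2 mm. A picture is of the moment at which its call begins. There is no depth.
A pose or a line that the arm cannot do raises robot.MotionError and nothing moves.
- robot.hand_in(): hands the job in; it is judged then, once.
Readings, each from a call of its own:
- robot.current_t(): time.
- robot.current_qpos(): joint angles.
- robot.current_joint_vel(): joint speeds.
- robot.current_joint_efforts(): joint torques, N m.
- robot.current_tcp_pos(): TCP position.
- robot.current_eef_rot(): TCP orientation.
- robot.current_contact_force(): force on the tool from outside, world axes, zero at the start.
- robot.current_ft_torque(): the same for the moment, N m.
- robot.current_gripper_width(): opening from 0.0 (shut) to 1.0 (fully open).
- robot.current_finger_force(): force on a finger pad.
Only numpy, scipy, OpenCV 4.12 (cv2) and the standard library are available. Lean on these libraries where they do the work, as an engineer would, in place of code of your own. Each camera call takes 0.05 s, during which the arm holds its last target. There are 200 camera calls.

## Working session

There is one attempt and no reset: what is moved stays moved. The work goes in short steps, each a Python script; the robot and the scene stay as the last script left them, time stands still between calls to the robot, and variables do not carry over. Pictures are saved under pics/ and viewed, at most 14 in all, crops included, and the job is handed in when it is done.

```bash
mkdir -p pics; python3 - <<'E'
from bench import robot
import cv2
for n in("scene","top","wrist"):
    d=robot.get_image(n); cv2.imwrite(f"pics/{n}0.png",d["img"])
    print(n,{k:v for k,v in d.items() if k!="img"})
print(robot.current_t(),robot.current_eef_rot())
E
```

```text
scene {'fovy': 46.35068951724957, 'cx': 317.1014345673195, 'cy': 204.35585800363052, 'eye': array([ 897.87947319, -613.07702372, 1004.3172622 ]), 'orientation': array([-2.42714527, -0.01944667,  0.52952001])}
top {'fovy': 43.10827521436215, 'cx': 318.82337455936664, 'cy': 205.98104760649483, 'eye': array([ 353.38353837,   87.82556045, 1522.38694332]), 'orientation': array([-3.0623925 ,  0.02053128, -1.55906055])}
wrist {'fovy': 64.84364213351651, 'cx': 320.94655444877446, 'cy': 200.96008242216303, 'eye': array([ 314.00583086, -458.65785723,  382.38827602]), 'orientation': array([ 2.84634981e+00,  5.97981323e-04, -1.11621870e+00])}
0.15 [-3.14024219e+00 -2.64783453e-04  4.53802029e-01]
```

View pics/top0.png

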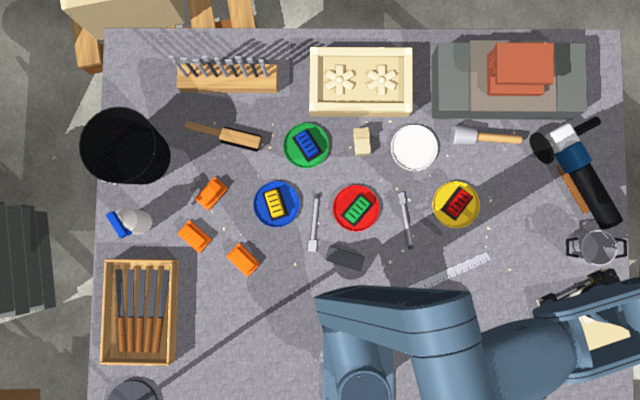

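View pics/scene0.png

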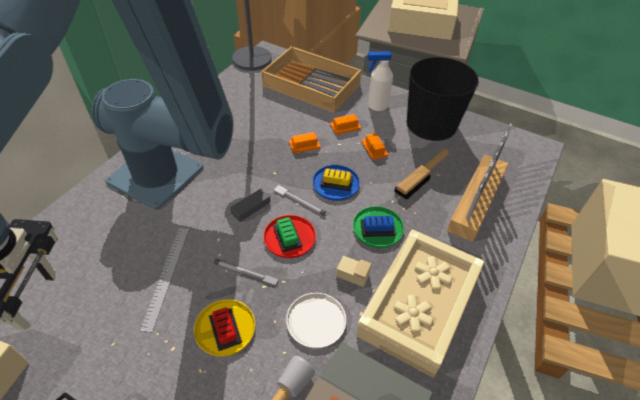

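The top view shows blue pad in the green dish (306,145), yellow in blue (276,203), green in red (356,207), red in yellow (456,204), and the white dish empty (414,147). That is a 4-cycle.

The pad-shaped objects are orange ones at (211,192), (195,236), (243,258), which are look-alikes, and the blue one at (306,145). Only the last is pad_blue: it has a blue grip and lies in a dish. Next I'll take two raised wrist views to measure and confirm this.

```bash
cat > h.py <<'E'
import numpy as np, cv2
from bench import robot
from scipy.spatial.transform import Rotation as R
def rot(o): return R.from_euler('xyz',o).as_matrix()
def ray(d,uv):
    f=200/np.tan(np.radians(d["fovy"]/2)); uv=np.atleast_2d(uv).astype(float)
    v=np.c_[(uv[:,0]-d["cx"])/f,(uv[:,1]-d["cy"])/f,np.ones(len(uv))]@rot(d["orientation"]).T
    return d["eye"],v/np.linalg.norm(v,axis=1,keepdims=True)
def onplane(d,uv,z):
    e,v=ray(d,uv); return (e+v*((z-e[2])/v[:,2:]))[:,:2]
def tri(d1,u1,d2,u2):
    (a,v),(b,w)=ray(d1,u1),ray(d2,u2); v,w=v[0],w[0]
    s,t=np.linalg.lstsq(np.c_[v,-w],b-a,rcond=None)[0]; p,q=a+s*v,b+t*w
    return (p+q)/2,np.linalg.norm(p-q)
def proj(d,p):
    f=200/np.tan(np.radians(d["fovy"]/2)); c=(np.asarray(p)-d["eye"])@rot(d["orientation"])
    return np.array([d["cx"]+f*c[0]/c[2],d["cy"]+f*c[1]/c[2]])
HUE={'yellow':(20,34),'green':(45,85),'blue':(98,128),'red':(172,8)}
def mask(img,c):
    h,s,v=cv2.split(cv2.cvtColor(img,cv2.COLOR_BGR2HSV))
    if c=='white': return ((s<40)&(v>150)).astype(np.uint8)*255
    a,b=HUE[c]; m=(h>=a)&(h<=b) if a<b else (h>=a)|(h<=b)
    return (m&(s>130)&(v>40)).astype(np.uint8)*255
def blobs(img,c,k=3):
    m=cv2.morphologyEx(mask(img,c),cv2.MORPH_CLOSE,np.ones((k,k)))
    cs,_=cv2.findContours(m,cv2.RETR_EXTERNAL,cv2.CHAIN_APPROX_NONE)
    return sorted([cv2.convexHull(x) for x in cs if cv2.contourArea(x)>60],key=cv2.contourArea,reverse=True)
E
python3 - <<'E'
from h import *
import pickle
for n,u in dict(green=(306,145),blue=(276,203),red=(356,207),yellow=(456,204),white=(414,147)).items():
    print(n,onplane(robot.get_image("top"),u,15)[0].round())
C=onplane(robot.get_image("top"),(366,180),10)[0]; print(C)
ok=None
for yaw in (np.pi,0,-np.pi):
    dx=84*np.cos(yaw)
    qs=[robot.inverse_kinematics([C[0]+dx,C[1]+s,330],[np.pi,0,yaw]) for s in(-90,90)]
    print(yaw,[None if q is None else np.round(q,2) for q in qs])
    if ok is None and all(q is not None for q in qs): ok=(yaw,dx)
yaw,dx=ok; V=[]
for i,s in enumerate((-90,90)):
    robot.move_ptp([C[0]+dx,C[1]+s,330],[np.pi,0,yaw]); robot.sleep(.2)
    d=robot.get_image("wrist"); V.append(d); cv2.imwrite(f"pics/w{i+1}.png",d["img"])
V.append(robot.get_image("top")); cv2.imwrite("pics/top1.png",V[2]["img"])
pickle.dump(V,open("v.pkl","wb"))
for i,d in enumerate(V[:2]):
    for c in ('red','yellow','green','blue','white'):
        print(i,c,[(int(cv2.contourArea(b)),np.round(cv2.minEnclosingCircle(b)[0])) for b in blobs(d["img"],c)][:5])
print(robot.current_t())
E
```

```text
green [657. 161.]
blue [480. 249.]
red [471.   9.]
yellow [ 483. -287.]
white [ 653. -164.]
[552.77415706 -20.50996533]
3.141592653589793 [array([-0.46,  0.08,  1.49,  0.  ,  1.58, -2.03]), array([-0.09,  0.06,  1.5 ,  0.  ,  1.58, -1.66])]
0 [array([-0.34,  0.4 ,  1.07, -0.  ,  1.67,  1.23]), array([-0.07,  0.39,  1.09, -0.  ,  1.66,  1.51])]
-3.141592653589793 [array([-0.46,  0.08,  1.49,  0.  ,  1.58, -2.03]), array([-0.09,  0.06,  1.5 ,  0.  ,  1.58, -1.66])]
0 red [(6305, array([399., 158.])), (1470, array([202., 174.]))]
0 yellow [(6129, array([207., 167.])), (1721, array([560., 167.]))]
0 green [(2593, array([482., 262.])), (1390, array([400., 158.]))]
0 blue [(6221, array([551., 163.])), (1135, array([  6., 258.])), (1063, array([480., 274.]))]
0 white [(106047, array([374., 182.])), (39952, array([141.,  91.])), (708, array([366., 327.])), (610, array([617., 292.])), (610, array([180., 354.]))]
1 red [(6304, array([283., 158.])), (1609, array([ 84., 173.]))]
1 yellow [(6279, array([ 93., 167.])), (1491, array([442., 167.]))]
1 green [(4115, array([374., 268.])), (1324, array([279., 157.]))]
1 blue [(6079, array([438., 164.])), (1101, array([374., 274.]))]
1 white [(144737, array([320., 223.])), (7592, array([59., 62.])), (868, array([316.,   2.])), (637, array([617., 292.])), (577, array([179., 354.]))]
3.4333
```

View pics/w1.png

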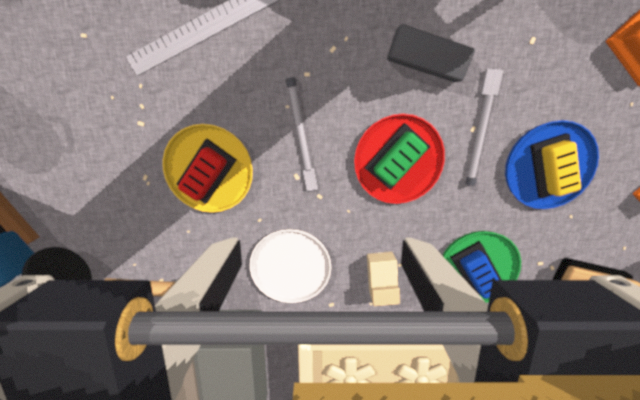

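View pics/w2.png

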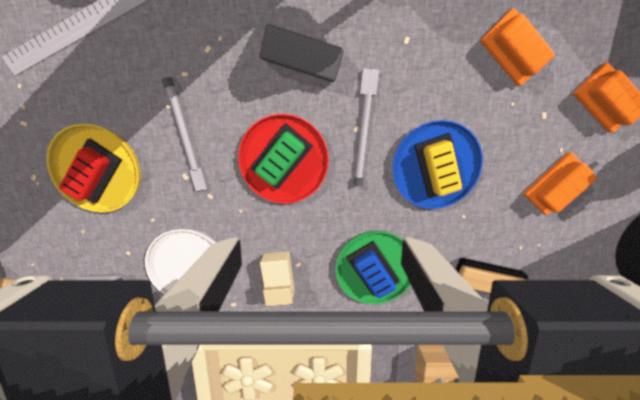

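Both wrist views show the same layout. In w2: red pad (84,173), green pad (281,157), yellow pad (440,167), blue pad (374,272) in the green dish, and orange look-alikes at (517,47), (608,97), (560,184). Each grip has dark ribs on its flat top, which I'll triangulate for height and heading.

```bash
cat > m.py <<'E'
from h import *
import pickle
V=pickle.load(open("v.pkl","rb")); w1,w2,top=V
DISH={'blue':'green','yellow':'blue','green':'red','red':'yellow'}
def ribs(d,near,c):
    bl=blobs(d["img"],c,7); p=proj(d,near)
    b=min(bl,key=lambda b:np.linalg.norm(np.array(cv2.minEnclosingCircle(b)[0])-p)+(1000 if cv2.contourArea(b)>2200 else 0))
    H=cv2.fillPoly(np.zeros(d["img"].shape[:2],np.uint8),[b],255); H=cv2.erode(H,np.ones((5,5)))
    g=cv2.cvtColor(d["img"],cv2.COLOR_BGR2HSV)[...,2]
    med=np.median(g[H>0]); 
    k=((g<0.62*med)&(H>0)).astype(np.uint8)
    n,_,st,ce=cv2.connectedComponentsWithStats(k)
    return b,[ce[i] for i in range(1,n) if st[i,4]>=8],[int(st[i,4]) for i in range(1,n) if st[i,4]>=8]
rough=dict(green=(657,161),blue=(480,249),red=(471,9),yellow=(483,-287),white=(653,-164))
if __name__=="__main__":
    for c,dn in DISH.items():
        for nm,d in(('w1',w1),('w2',w2)):
            b,ce,ar=ribs(d,(*rough[dn],30),c); ce=np.array(ce)
            print(c,nm,ar,ce.round().astype(int).tolist())
    for n in rough:
        es=[]
        for d in(w1,w2):
            bl=[b for b in blobs(d["img"],n) if 1500<cv2.contourArea(b)<7500 and np.linalg.norm(np.array(cv2.minEnclosingCircle(b)[0])-proj(d,(*rough[n],8)))<25]
            es.append(cv2.fitEllipse(bl[0]) if bl else None)
        print(n,[None if e is None else np.round(e[0],1).tolist()+np.round(e[1]).tolist() for e in es], 
          tri(w1,es[0][0],w2,es[1][0]) if all(es) else [onplane(d,e[0],13) for d,e in zip((w1,w2),es) if e])
    vis=np.vstack([np.hstack([cv2.resize(d["img"][int(p[1])-35:int(p[1])+35,int(p[0])-45:int(p[0])+45],None,fx=4,fy=4,interpolation=cv2.INTER_CUBIC) for p in ps]) for d,ps in((w2,[(374,270),(440,167)]),)])
    cv2.imwrite("pics/crop.png",vis)
E
python3 m.py
```

```text
blue w1 [15, 16, 33, 10] [[479, 267], [482, 275], [490, 282], [488, 290]]
blue w2 [23, 23, 22, 21] [[368, 267], [373, 275], [378, 282], [383, 289]]
yellow w1 [21, 23, 20, 18] [[566, 155], [566, 165], [568, 175], [569, 185]]
yellow w2 [27, 25, 23, 22] [[442, 154], [445, 165], [446, 175], [450, 185]]
green w1 [35, 34, 32, 31] [[413, 147], [405, 156], [397, 164], [390, 172]]
green w2 [37, 36, 34, 35] [[288, 147], [282, 156], [275, 164], [268, 172]]
red w1 [33, 30, 33, 33] [[207, 163], [202, 172], [196, 180], [191, 189]]
red w2 [31, 22, 15, 8] [[83, 162], [76, 169], [71, 177], [65, 184]]
green [[484.2, 257.8, 51.0, 77.0], [374.9, 267.2, 71.0, 78.0]] (array([631.16865222, 153.33237242,  37.94880607]), np.float64(15.530410411801766))
blue [[551.6, 164.1, 81.0, 99.0], [436.9, 164.1, 84.0, 93.0]] (array([476.4239938 , 248.27033355,   8.0419306 ]), np.float64(0.4567329293932267))
red [[398.9, 158.4, 87.0, 93.0], [282.9, 158.2, 88.0, 91.0]] (array([466.63428782,   8.75981806,  10.74157873]), np.float64(0.20065194593209912))
yellow [[207.2, 167.7, 84.0, 93.0], [93.0, 167.5, 81.0, 99.0]] (array([ 481.47334046, -289.69407842,    7.53756738]), np.float64(0.11026884311588973))
white [None, None] []
```

View pics/crop.png

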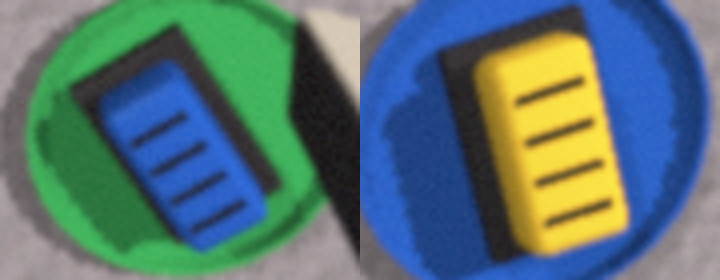

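The crop confirms the blue-gripped pad in the green dish (w2 374,272) and the yellow one in the blue dish, each with four ribs along its long axis. Next I'll triangulate the rib centres and get the green and white dishes from the unobstructed first top picture.

```bash
cat > m2.py <<'E'
from m import *
t0=dict(top); t0["img"]=cv2.imread("pics/top0.png")
s0=dict(robot.get_image("scene")); s0["img"]=cv2.imread("pics/scene0.png")
HZ=10
for n in rough:
    out=[]
    for d in (t0,s0,w1,w2):
        img=d["img"]; p=proj(d,(*rough[n],8))
        if n=='white':
            h,s,v=cv2.split(cv2.cvtColor(img,cv2.COLOR_BGR2HSV)); M=((v>185)&(s<45)).astype(np.uint8)*255
            M=cv2.morphologyEx(M,cv2.MORPH_OPEN,np.ones((5,5)))
            cs=cv2.findContours(M,cv2.RETR_EXTERNAL,cv2.CHAIN_APPROX_NONE)[0]
            bl=[cv2.convexHull(c) for c in cs if cv2.contourArea(c)>500]
        else: bl=blobs(img,n)
        bl=[b for b in bl if 900<cv2.contourArea(b)<7500 and np.linalg.norm(np.array(cv2.minEnclosingCircle(b)[0])-p)<25]
        out.append(cv2.fitEllipse(bl[0]) if bl else None)
    print(n,[None if e is None else onplane(d,e[0],HZ)[0].round(1).tolist()+np.round(e[1]).tolist() for d,e in zip((t0,s0,w1,w2),out)],
      'z top/scene',tri(t0,out[0][0],s0,out[1][0])[0].round(1) if out[0] and out[1] else None)
for c,dn in DISH.items():
    r=[np.array(sorted(ribs(d,(*rough[dn],30),c)[1],key=lambda q:q[1])) for d in(w1,w2)]
    P=np.array([tri(w1,a,w2,b)[0] for a,b in zip(*r)])
    print(c,P.round(1).tolist(),'mean',P.mean(0).round(1))
    for d,q in zip((w1,w2),r):
        X=onplane(d,q,40); v=X[-1]-X[0]
        print('   z40:',X.mean(0).round(1),'len',np.linalg.norm(v).round(1),'yaw',np.degrees(np.arctan2(v[1],v[0])).round(1))
E
python3 m2.py
```

```text
green [[657.8, 161.8, 44.0, 45.0], [660.3, 157.7, 41.0, 50.0], [636.9, 166.5, 51.0, 77.0], [655.5, 160.0, 71.0, 78.0]] z top/scene [658.9 162.1   4.2]
blue [[478.7, 248.7, 45.0, 46.0], [482.1, 244.1, 35.0, 46.0], [475.8, 246.8, 81.0, 99.0], [476.3, 247.6, 84.0, 93.0]] z top/scene [479.3 249.5   3.6]
red [[468.9, 10.5, 46.0, 47.0], [471.8, 6.3, 43.0, 52.0], [466.7, 8.9, 87.0, 93.0], [466.9, 8.7, 88.0, 91.0]] z top/scene [469.3  10.1   4. ]
yellow [[482.7, -287.1, 46.0, 47.0], [485.5, -290.5, 56.0, 63.0], [481.0, -288.8, 84.0, 93.0], [480.9, -287.9, 81.0, 99.0]] z top/scene [ 483.1 -288.6    4.2]
white [[654.7, -165.6, 44.0, 48.0], [659.2, -171.4, 49.0, 60.0], [651.6, -164.4, 75.0, 82.0], [649.1, -156.0, 82.0, 96.0]] z top/scene [ 6.568e+02 -1.672e+02  3.000e-01]
blue [[636.7, 142.1, 43.4], [653.7, 152.5, 37.6], [658.6, 159.0, 51.0], [688.5, 172.8, 26.9]] mean [659.4 156.6  39.7]
   z40: [659.2 156.4] len 48.4 yaw 26.2
   z40: [658.9 156.4] len 47.9 yaw 34.4
yellow [[456.6, 242.2, 39.5], [472.4, 249.1, 36.7], [487.1, 252.6, 39.0], [502.3, 259.5, 37.7]] mean [479.6 250.9  38.2]
   z40: [479.2 249.4] len 47.9 yaw 19.3
   z40: [479.3 250.1] len 48.1 yaw 20.1
green [[445.8, 20.8, 38.5], [458.3, 10.7, 38.8], [470.7, 0.5, 37.7], [482.6, -10.1, 38.7]] mean [464.4   5.5  38.4]
   z40: [464.    5.1] len 47.9 yaw -40.0
   z40: [464.2   5.7] len 47.9 yaw -40.1
red [[467.2, -275.7, 43.3], [477.1, -281.8, 51.7], [488.2, -289.9, 55.0], [498.1, -296.2, 61.4]] mean [ 482.6 -285.9   52.8]
   z40: [ 487.5 -291.3] len 48.0 yaw -37.0
   z40: [ 483.8 -296. ] len 48.6 yaw -46.7
```

```bash
cat > a.py <<'E'
from h import *
PI=np.pi
DC=dict(green=(655.6,160.2),blue=(476.3,247.5),red=(466.8,8.8),yellow=(481,-288.3),white=(652,-165))
def ribs2(d,near,c):
    p=proj(d,near)
    bl=[b for b in blobs(d["img"],c,9) if cv2.contourArea(b)<6000]
    if not bl: return np.zeros((0,2))
    b=min(bl,key=lambda b:np.linalg.norm(b.reshape(-1,2).mean(0)-p))
    H=cv2.erode(cv2.fillPoly(np.zeros(d["img"].shape[:2],np.uint8),[b],255),np.ones((5,5)))
    g=cv2.cvtColor(d["img"],cv2.COLOR_BGR2HSV)[...,2]
    bh=cv2.morphologyEx(g,cv2.MORPH_BLACKHAT,np.ones((9,9))); m=bh[H>0].max()
    n,_,st,ce=cv2.connectedComponentsWithStats(((bh>.45*m)&(H>0)).astype(np.uint8))
    k=[i for i in range(1,n) if st[i,4]>=15]
    return np.array(sorted([ce[i] for i in k],key=lambda q:q[1]))
def look(xy,c,dy=60,z=250):
    D=[]
    for s in(-dy,dy):
        robot.move_ptp([xy[0]-45,xy[1]+s,z],[PI,0,PI]); robot.sleep(.1); D.append(robot.get_image("wrist"))
    return D,[ribs2(d,(*xy,38),c) for d in D]
def turn(yaw): return [PI,0,(PI+yaw)%(2*PI)]
def pick(xy,yaw,z=19):
    robot.move_gripper(.7)
    robot.move_ptp([*xy,130],turn(yaw))
    robot.move_linear([*xy,60],speed=200)
    hit=robot.move_linear([*xy,z],speed=60,f_stop=12)
    zt=robot.current_tcp_pos()[2]
    robot.move_gripper(0); w=robot.current_gripper_width()*93; f=robot.current_finger_force()
    p=robot.current_tcp_pos()
    robot.move_linear([p[0],p[1],130],speed=150)
    print('pick',hit,'z',round(zt,1),'w',round(w,1),'f',np.round(f,1),'after',round(robot.current_gripper_width()*93,1),'t',robot.current_t())
    return zt
def place(xy,yaw,z):
    robot.move_linear([*xy,130],turn(yaw),speed=280)
    robot.move_linear([*xy,z+20],speed=150)
    hit=robot.move_linear([*xy,z-2],speed=35,f_stop=6)
    zt=robot.current_tcp_pos()[2]
    robot.move_gripper(.7)
    robot.move_linear([*xy,130],speed=200)
    print('place',hit,'z',round(zt,1),'t',robot.current_t())
E
python3 - <<'E'
from a import *
D,r=look((484,-290),'red')
for i,d in enumerate(D):
    cv2.imwrite(f"pics/red{i}.png",d["img"])
    if len(r[i])>1:
        X=onplane(d,r[i],39); v=X[-1]-X[0]; print(len(X),X.mean(0).round(1),np.linalg.norm(v).round(1),np.degrees(np.arctan2(v[1],v[0])).round(1))
if len(r[0])==len(r[1]): print([tri(D[0],a,D[1],b)[0].round(1).tolist() for a,b in zip(*r)])
print(robot.current_t())
E
```

```text
4 [ 487.1 -292.2] 48.0 -37.0
4 [ 487.  -292.4] 47.8 -37.7
[[467.9, -277.8, 39.1], [479.8, -287.4, 41.8], [493.7, -297.2, 38.4], [505.6, -306.8, 40.2]]
5.9083
```

```bash
python3 - <<'E'
from a import *
y=np.radians(-37.3)
z=pick((487,-292),y)
place(DC['white'],y,z)
D,r=look(DC['white'],'red')
for i,d in enumerate(D):
    X=onplane(d,r[i],39); v=X[-1]-X[0]; print(len(X),X.mean(0).round(1),np.linalg.norm(v).round(1),np.degrees(np.arctan2(v[1],v[0])).round(1))
cv2.imwrite("pics/white1.png",D[1]["img"])
print([tri(D[0],a,D[1],b)[0].round(1).tolist() for a,b in zip(*r)],robot.current_t())
E
```

```text
pick False z 19.0 w 37.9 f 30.0 after 38.3 t 9.9917
place True z 19.0 t 13.5667
4 [ 651.6 -165.1] 48.0 -36.9
4 [ 651.7 -165.1] 48.1 -36.9
[[632.5, -150.6, 38.9], [645.3, -160.4, 38.6], [657.8, -170.0, 39.3], [670.9, -179.5, 39.0]] 15.175
```

View pics/white1.png

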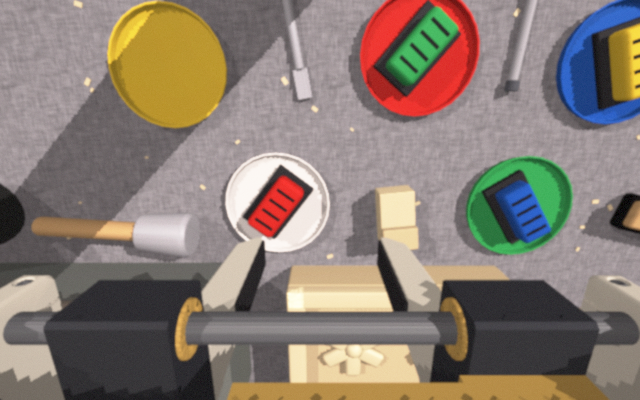

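The picture shows the red pad flat in the white dish (278,202), the yellow dish now empty (167,62), and the other pads untouched. Next are yellow to the yellow dish, then blue to the blue dish, with a look before the blue pick.

```bash
cat >> a.py <<'E'
def meas(xy,c,fn=None):
    D,r=look(xy,c); out=[]
    for i,d in enumerate(D):
        X=onplane(d,r[i],39); v=X[-1]-X[0]; out.append((len(X),*X.mean(0),np.degrees(np.arctan2(v[1],v[0])),np.linalg.norm(v)))
    h=np.mean([tri(D[0],a,D[1],b)[0][2] for a,b in zip(*r)])
    print(c,np.round(out,1).tolist(),'top z',h.round(1),'t',robot.current_t())
    if fn: cv2.imwrite(fn,D[1]["img"])
    o=np.array(out); good=(o[:,0]==4).all() and np.ptp(o[:,1:4],axis=0).max()<4 and abs(o[:,4]-48).max()<2 and abs(h-39)<4
    if not good: raise SystemExit('measurement doubtful')
    return o[:,1:3].mean(0),np.radians(o[:,3].mean())
E
python3 - <<'E'
from a import *
p,y=meas((479.3,249.8),'yellow'); z=pick(p,y); place(DC['yellow'],y,z)
p,y=meas((658,157),'blue',"pics/b.png"); z=pick(p,y); place(DC['blue'],y,z)
meas(DC['blue'],'blue',"pics/b2.png") if 0 else None
robot.move_ptp([DC['red'][0]-45,DC['red'][1]+20,300],[PI,0,PI]); robot.sleep(.1)
cv2.imwrite("pics/mid.png",robot.get_image("wrist")["img"]); print(robot.current_t())
E
```

```text
yellow [[4.0, 479.4, 250.8, 18.7, 47.9], [4.0, 479.6, 250.5, 19.2, 48.0]] top z 39.8 t 17.3167
pick False z 19.0 w 37.9 f 30.0 after 38.0 t 20.925
place True z 19.0 t 25.6833
blue [[4.0, 658.5, 157.4, 33.3, 48.1], [4.0, 658.6, 157.5, 33.3, 48.0]] top z 38.7 t 28.1
pick False z 19.1 w 37.8 f 30.0 after 37.7 t 31.7833
place True z 19.0 t 35.35
36.5917
```

View pics/mid.png

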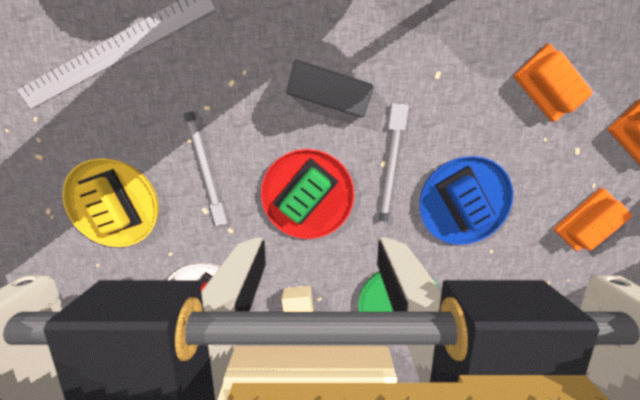

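Yellow now lies in the yellow dish (110,202) and blue in the blue dish (466,200), both inside the rims. Green is still in the red dish (306,193), and the green dish is empty. Next are green to green, then red to red.

```bash
python3 - <<'E'
from a import *
p,y=meas((464.4,5.5),'green'); z=pick(p,y); place(DC['green'],y,z)
p,y=meas((651.7,-165.1),'red'); z=pick(p,y); place(DC['red'],y,z)
robot.move_ptp([430,DC['red'][1]+20,300],[PI,0,PI]); robot.sleep(.1)
cv2.imwrite("pics/end1.png",robot.get_image("wrist")["img"])
robot.move_ptp([241,-494,220],[PI,0,.454]); robot.sleep(.2)
d=robot.get_image("top"); cv2.imwrite("pics/end2.png",cv2.resize(d["img"][110:290,170:510],None,fx=2.3,fy=2.3,interpolation=cv2.INTER_CUBIC)); print(robot.current_t())
E
```

```text
green [[4.0, 464.0, 5.4, -40.2, 48.0], [4.0, 464.3, 5.6, -39.8, 48.0]] top z 38.3 t 37.9167
pick False z 19.0 w 37.9 f 30.0 after 38.0 t 41.5333
place True z 19.0 t 45.2417
red [[4.0, 651.5, -165.2, -37.1, 48.1], [4.0, 651.6, -165.2, -37.8, 48.0]] top z 39.1 t 47.6
pick False z 19.1 w 38.0 f 30.0 after 37.6 t 51.2167
place True z 18.9 t 54.9667
58.125
```

View pics/end2.png

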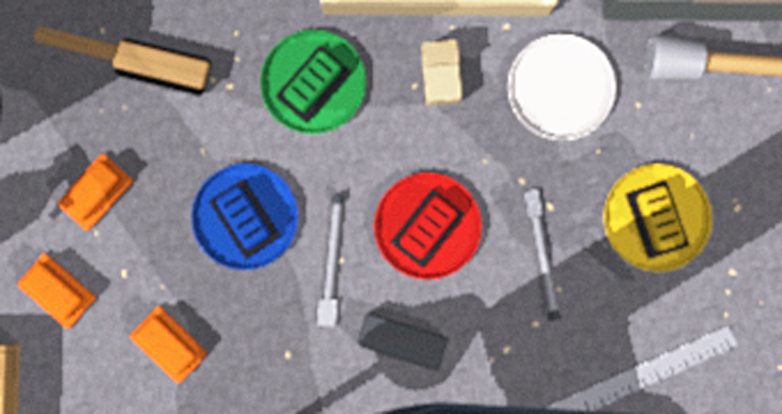

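View pics/end1.png

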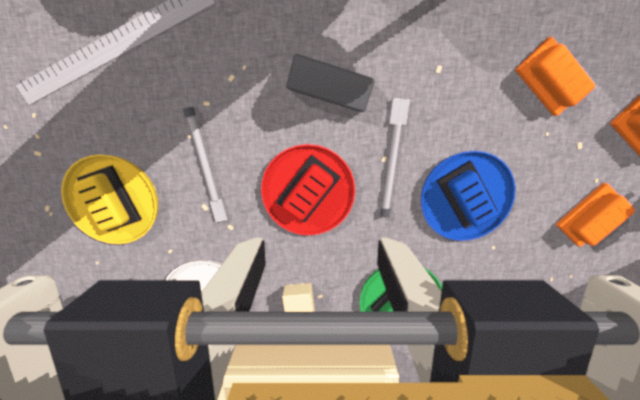

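All four pads lie centred in the dishes of their own colour: in the top crop, green (314,80), blue (245,216), red (428,226) and yellow (657,218). The white dish is empty, the orange look-alikes are untouched, and the arm is clear.

```bash
python3 -c "
from bench import robot
print(robot.hand_in(),robot.current_t())"
```

```text
the job is handed in; nothing more can be done
the job is handed in; nothing more can be done
```

All four pads lie flat, face down, in the dishes of their own colour, the white dish is empty again, and the job was handed in at about 58 s of the 109 s allowed.

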